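# Close and bolt the paper guillotine

## Robot

A 6-joint arm with a two-finger parallel gripper is mounted at the origin on the work surface. World frame = base frame: x ahead of the robot, y to its left, z up, the work surface at z = 0. Lengths are in m, angles in degrees, forces in N, time in s.
With the tool pointing down it reaches from about 0.3 to 0.85 m from the base axis. Payload 4.2 kg.
Tool frame: the origin (TCP) lies at the very end of the fingers, on their centre line; the grasp point (between the pads) lies 19 mm behind it; z points along the fingers, y is the line along which they close (so a half turn about z gives the same grasp; the last joint's range is limited). The gripper opens to 91 mm and grips with 3 to 60 N. Pads are 32 mm wide; open, the fingers measure 118 mm over their backs; the gripper's body (76 mm by 178 mm) begins 60 mm behind the grasp point.
Start: joints at [-77.578, 18.312, 89.639, -0, 72.044, -1.146], TCP at [0.135, -0.559, 0.179] pointing down, gripper open.
Joint ranges: [-177.97, 177.97], [-48.28, 115.42], [12.27, 149.76], [-77.06, 257.06], [2.81, 150.46], [-146.56, 146.56]. Speed limits (degrees/s): [147.25, 147.25, 180, 180, 180, 180].

## Interface

Orientations are given as a 3x3 rotation matrix whose columns are the frame's x, y, z axes.
In Python, from rig import observe, snapshot, hand_in gives the robot as it stands.
- The arm moves only by the shell command python3 -m jog 'ROWS' [FORCE]. ROWS is JSON, a list of rows, each a list of 7 numbers: the closure, from 0 (fully open) to 1 (shut), then the shift along the world's x, y, z in m, then the turn, a rotation vector about the world's x, y, z in rad. A call has exactly 8 rows; each row is the pose to reach, as a shift and turn from the pose commanded when the call began; what a row does not reach only later rows make up. A row lasts 1/12 s, in which the tool goes at most 41.7 mm and 7.16 degrees, less where a joint would pass 70% of its speed; a pose out of reach is approached as far as the arm can. A call with a gripper value outside its range is refused whole. The fingers move at their own pace and stop on an object; FORCE is the grip in N (left out, the last holds). Time passes only in rows, so rows that repeat a pose let the fingers close, or fill a call up. It gives the time, the measured TCP pose, the force, the opening and the grip force at its end, in the units of the state.
- observe(): the state, without advancing time (a new reading comes with each control period).
- snapshot(name): name is "side" or "top" or "wrist"; returns a dict with "image" (480x640x3 uint8, blue, green, red), "camera_matrix" (3x3 intrinsics, pixels), "R" (3x3) and "t" (3): a world point X has camera coordinates R X + t. Camera axes: x right, y down, z forward; pixel columns grow to the right and rows downward; lengths in m; the calibration is good to about 2 mm. A picture is of the moment at which its call begins. There is no depth.
- hand_in(): hands the job in; it is judged then, once.
The state is a dict: "clock": time; "q": joint angles; "joint_vel": joint speeds; "effort": joint torques, N m; "ee_pos": TCP position; "eef_rot": TCP orientation; "ft_force": force on the tool from outside, world axes, zero at the start; "wrist_torque": the same for the moment, N m; "grip_width": finger opening in m; "grip_force": force on a finger pad.
Only numpy, scipy, OpenCV 4.12 (cv2) and the standard library are available. Lean on these libraries where they do the work, as an engineer would, in place of code of your own. Each camera call takes 0.05 s, during which the arm holds its last target. There are 200 camera calls.

## Task

Make the guillotine paper trimmer safe: push the raised blade arm right down, slide the lock bolt by its upright red-ball handle all the way across over the arm, then turn that handle down to its stop so the bolt cannot slide back. Do it all by pushing gently with shut fingers, lift nothing, and leave every other thing where it is.

Things in the scene. Friction and masses are not known exactly. Their poses are not given: they have to be found in the camera images.
- trimmer: A4 guillotine paper trimmer, fixed on the table. Origin: on the table under the middle of its base; +x to the rear (arm pivot, rule), -x to the user's end, +y left, +z up. Board and grey front casting: x -212 to +200 mm, y -140 to +140 mm, top 40 mm above the table. Blade arm along the right edge, at y = -152 mm; lock bolt on the front casting at the right
- blade_grip (a point): top of the round orange grip (30 mm across, 105 mm long) on the free end of the grey blade arm, half-way along it; its x runs along the arm towards the pivot, z is the arm's upper side. It starts raised 85 to 170 mm; with the arm right down it is 58 mm above the table, and the 10 mm wide bar behind it has its top at 49 mm
- blade_arm: the grey blade arm itself. Origin: in its middle, 100 mm towards the user's end from the trimmer's origin when down, at board height; x along the arm to the pivot, z its upper side. It turns about an axis parallel to trimmer y at trimmer x +180, y -152, z 40 mm, 440 mm from blade_grip. Stiff hinge: starts 0.2 to 0.4 rad up, stays where left, goes down under about 4 N at the grip, on to a stop
- bolt (a joint): how far the steel lock bolt (16 mm rod) is slid towards trimmer -y, m: 0 = drawn back, clear of the arm; 0.045 = all the way across, its end over the arm. Starts at 0 to 0.010. About 2 N of friction, stays where it is left. It passes 5 mm above the lowered arm; slid across while the arm is up, it would go under it and hold it up
- handle (a joint): turn of the bolt's handle about the bolt, rad: 0 = upright (start), 1.57 = level, pointing to trimmer -x, on its stop. Its pin runs in an L-shaped slot in the barrel: along the top, then, at the far end only, down the user's side (-x). It turns only with the bolt at least 0.043 across, and then locks the slide. Light friction (about 1 N at the ball), stays where it is left
- red_knob: the bolt's handle as seen: an 8 mm steel pin with a red ball, 22 mm across, on its end. Origin: the ball's centre, 60 mm from the bolt's axis, so with the handle upright 122 mm above the table; its z points outwards along the pin. A light part: push it with a few newtons, never 60 N
- slot_start (a point): on the bolt's axis where the handle stands when the bolt is drawn back (joint bolt = 0): at trimmer x -135, y -55 mm, 62 mm above the table. The slotted barrel, 36 mm across, runs along trimmer y from 14 mm on the +y side of this point to 62 mm on its -y side, its top 80 mm above the table
- slot_corner (a point): on the bolt's axis at the slot's corner, where the handle stands with the bolt all the way across: 45 mm from slot_start towards trimmer -y, 62 mm above the table; it is 52 mm from the blade arm's centre line
- flask: bystander, leave it alone: dark teal drinking flask, 72 mm across, 225 mm tall. Origin at the middle of its underside
- brush_jar: bystander, leave it alone: glass jar of brushes, 76 mm across, about 170 mm tall with the brushes. Origin at the middle of its underside
- paint_pot: bystander, leave it alone: jar of paint with an orange label, 72 mm across, 85 mm tall. Origin at the middle of its underside
- paint_tube: bystander, leave it alone: red paint tube lying down, 140 x 30 mm, 32 mm high. Origin at the middle of its underside
- pencil_case: bystander, leave it alone: beige pencil case with red trim, 85 x 200 mm, 55 mm high. Origin at the middle of its underside
- palette: bystander, leave it alone: round aluminium paint dish, 170 mm across, 30 mm high. Origin at the middle of its underside
- tape: bystander, leave it alone: yellow roll of tape lying on the trimmer's board, 90 mm across, 24 mm high. Origin at the middle of its underside
- eraser: bystander, leave it alone: white and blue eraser lying on the trimmer's front casting, 60 x 23 mm, 15 mm high. Origin at the middle of its underside

How it is judged:
By the outcome, as a careful person would: the job done as asked, in the order asked, and still so for the second after the job is handed in, with the robot touching nothing.
It also fails if it takes over 64 s, if anything falls off the work surface, if the arm or the gripper's body presses on something with over 40 N, if the wrist force passes 120 N, or if a joint passes its speed limit or range.

## Working session

There is one attempt and no reset: what is moved stays moved. The work goes in short steps, Python scripts to look and compute and a shell command to move; the robot and the scene stay as the last step left them, time stands still between calls to the robot, and variables do not carry over. Pictures are saved under pics/ and viewed, at most 10 in all, crops included, and the job is handed in when it is done.

```bash
mkdir -p pics
python3 - <<'E'
from rig import observe,snapshot
import cv2,pickle
for n in("side","top"):
    s=snapshot(n);cv2.imwrite(f"pics/{n}0.png",s["image"]);pickle.dump(s,open(f"{n}0.pkl","wb"))
    print(n,s["camera_matrix"],s["R"],s["t"])
o=observe();print({k:o[k] for k in("clock","ee_pos","eef_rot","ft_force","grip_width")})
E
```

```text
side [[450.21808784   0.         323.91348423]
 [  0.         450.21808784 241.52889876]
 [  0.           0.           1.        ]] [[-0.96991485 -0.24342714  0.00290088]
 [-0.17568025  0.6916347  -0.70055542]
 [ 0.16852785 -0.67998873 -0.71359211]] [0.53826972 0.13808823 1.07716302]
top [[574.80974012   0.         321.73786369]
 [  0.         574.80974012 233.44576231]
 [  0.           0.           1.        ]] [[-0.09512841 -0.99545942  0.0033371 ]
 [-0.97562432  0.09256592 -0.19896918]
 [ 0.19775684 -0.02218338 -0.98000007]] [0.06852152 0.54530124 1.49527628]
{'clock': 0.1, 'ee_pos': array([ 0.13477249, -0.55844288,  0.17820422]), 'eef_rot': array([[ 9.72092261e-01,  2.34598610e-01, -3.57279788e-04],
       [ 2.34598881e-01, -9.72090979e-01,  1.57922050e-03],
       [ 2.31744747e-05, -1.61896546e-03, -9.99998689e-01]]), 'ft_force': array([-0.19661334,  0.28431003,  0.1775193 ]), 'grip_width': 0.0909825068308558}
```

View pics/top0.png

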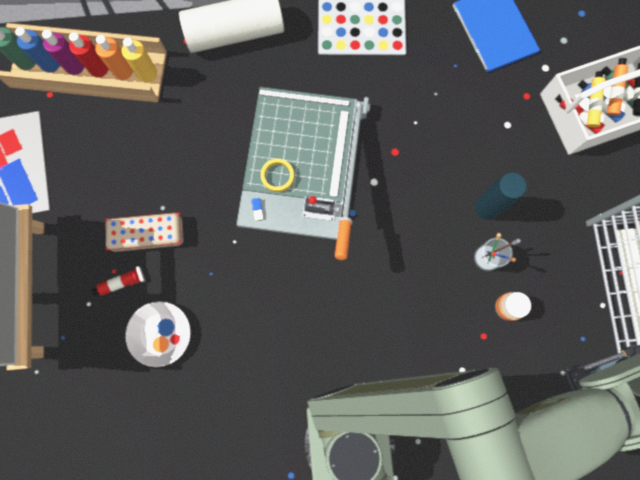

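View pics/side0.png

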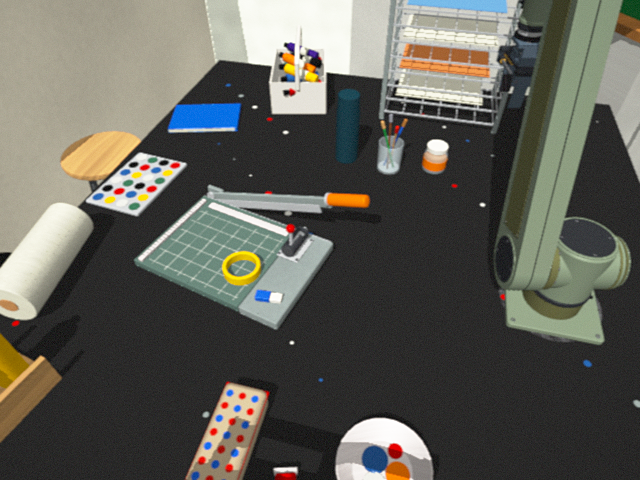

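Top view: trimmer with its front-left corner near (237,227), rear-left (260,88), front-right (338,240), red ball (312,200), grip (343,240). Side view: ball (291,229), grip (347,201). I'll enlarge both.

Run:
```python
import cv2
a=cv2.imread("pics/top0.png")[80:270,225:385];b=cv2.imread("pics/side0.png")[180:335,125:380]
cv2.imwrite("pics/topc.png",cv2.resize(a,None,fx=3.1,fy=3.1,interpolation=2))
cv2.imwrite("pics/sidec.png",cv2.resize(b,None,fx=3.1,fy=3.1,interpolation=2))
```

```text
(no output)
```

View pics/topc.png

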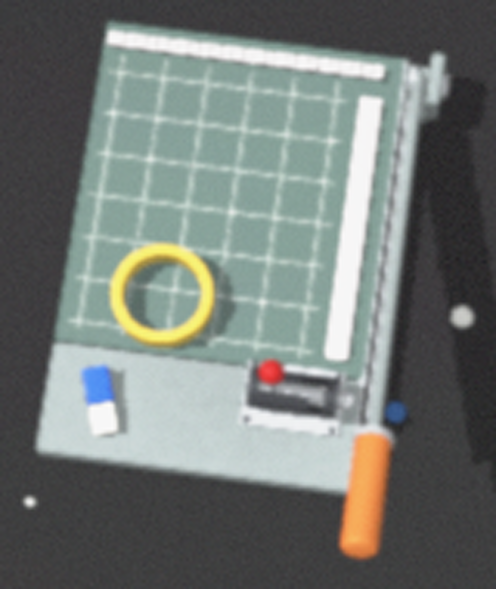

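View pics/sidec.png

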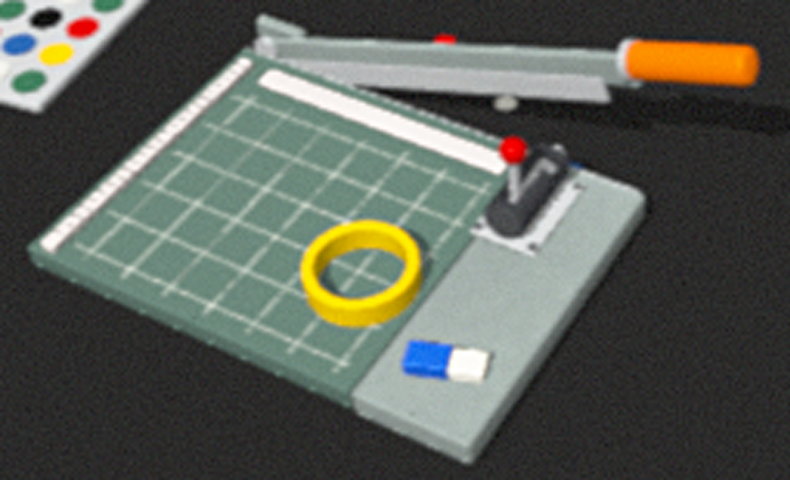

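```bash
cat > fit.py <<'E'
import numpy as np,pickle
from scipy.optimize import least_squares
S={n:pickle.load(open(n+"0.pkl","rb")) for n in("top","side")}
def proj(n,X):
    s=S[n];c=s["camera_matrix"]@(s["R"]@X+s["t"]);return c[:2]/c[2]
def ray(n,uv,z):
    s=S[n];d=s["R"].T@np.linalg.solve(s["camera_matrix"],[*uv,1]);c=-s["R"].T@s["t"];return c+d*(z-c[2])/d[2]
T=lambda u,v:("top",np.array([225+u/3.1,80+v/3.1]));D=lambda u,v:("side",np.array([125+u/3.1,180+v/3.1]))
def W(p,q): 
    c,s=np.cos(p[2]),np.sin(p[2]);return np.array([p[0]+c*q[0]-s*q[1],p[1]+s*q[0]+c*q[1],q[2]])
def grip(a,h=.003): return (.18-.44*np.cos(a)+h*np.sin(a),-.152,.04+.44*np.sin(a)+h*np.cos(a))
obs=[(T(109,24),lambda p:(.2,.14,.04)),(T(38,452),lambda p:(-.212,.14,.04)),(D(33,248),lambda p:(.2,.14,.04)),
(D(472,441),lambda p:(-.212,.14,.04)),(D(645,195),lambda p:(-.212,-.14,.04)),
(T(271,372),lambda p:(-.135,-.055-p[3],.122)),(D(512,150),lambda p:(-.135,-.055-p[3],.122)),
(T(366,493),lambda p:grip(p[4])),(D(690,62),lambda p:grip(p[4]))]
r=lambda p:np.concatenate([proj(n,W(p,f(p)))-uv for (n,uv),f in obs])
f=least_squares(r,[.6,0,0,.005,.3],loss="soft_l1");p=f.x
if __name__=="__main__":
    print(p.round(4),r(p).reshape(-1,2).round(1).tolist())
    print("grip top",W(p,grip(p[4],.018)),"down",W(p,(-.26,-.152,.058)),"ball",W(p,(-.135,-.055-p[3],.122)),"corner",W(p,(-.135,-.1,.062)))
    print("flask top",ray("top",(513,186),.225),"jar",ray("top",(485,265),0),"pot",ray("top",(517,305),.085))
E
python3 fit.py
```

```text
[ 0.7716  0.0627 -0.227   0.0034  0.3121] [[-1.0, -1.3], [-1.2, -0.4], [-0.8, -1.8], [0.6, -0.0], [1.4, -2.0], [-0.9, -0.0], [0.9, -0.5], [0.0, -0.1], [0.2, 0.0]]
grip top [ 0.51020275 -0.03294943  0.19224557] down [ 0.48410317 -0.0269215   0.058     ] ball [0.62695761 0.03613666 0.122     ] corner [ 0.61759884 -0.00438468  0.062     ]
flask top [ 0.58841753 -0.45501523  0.225     ] jar [ 0.42909406 -0.42571491  0.        ] pot [ 0.30807876 -0.46647775  0.085     ]
```

```bash
python3 -m jog '[[1,0,0,0.04,0,0,0],[1,0,0,0.08,0,0,0],[1,0.02,0.03,0.12,0,0,0],[1,0.04,0.06,0.12,0,0,-0.1],[1,0.06,0.09,0.12,0,0,-0.2],[1,0.08,0.12,0.12,0,0,-0.3],[1,0.1,0.15,0.12,0,0,-0.4],[1,0.12,0.18,0.12,0,0,-0.46]]' 20
python3 -m jog '[[1,0.022,0.03,0,0,0,0],[1,0.044,0.06,0,0,0,0],[1,0.066,0.09,0,0,0,0],[1,0.088,0.12,0,0,0,0],[1,0.11,0.15,0,0,0,0],[1,0.132,0.18,0,0,0,0],[1,0.154,0.21,0,0,0,0],[1,0.176,0.24,0,0,0,0]]'
python3 -m jog '[[1,0.02,0.03,0,0,0,0],[1,0.04,0.06,0,0,0,0],[1,0.06,0.09,-0.01,0,0,0],[1,0.079,0.105,-0.03,0,0,0],[1,0.079,0.105,-0.05,0,0,0],[1,0.079,0.105,-0.06,0,0,0],[1,0.079,0.105,-0.06,0,0,0],[1,0.079,0.105,-0.06,0,0,0]]'
python3 - <<'E'
from rig import observe,snapshot
import cv2,numpy as np
o=observe();print(o["eef_rot"].round(3).tolist())
a=snapshot("top")["image"][80:280,210:410];b=snapshot("side")["image"][60:260,180:380]
cv2.imwrite("pics/m1.png",cv2.resize(np.hstack([a,b]),None,fx=2,fy=2))
E
```

```text
clock: 0.77
ee_pos: [0.2553, -0.3772, 0.2987]
eef_rot: [[0.974, -0.226, -0.0], [-0.226, -0.974, 0.0], [-0.0, -0.0, -1.0]]
ft_force: [1.1, 0.9, -0.0]
grip_width: 0.0406
grip_force: 0.0
clock: 1.43
ee_pos: [0.4314, -0.1372, 0.2988]
eef_rot: [[0.975, -0.221, -0.0], [-0.221, -0.975, -0.0], [-0.0, 0.0, -1.0]]
ft_force: [0.3, 0.4, 0.2]
grip_width: 0.0003
grip_force: 0.0
clock: 2.1
ee_pos: [0.5094, -0.0344, 0.239]
eef_rot: [[0.975, -0.222, -0.001], [-0.222, -0.975, -0.0], [-0.001, 0.0, -1.0]]
ft_force: [-0.1, -0.9, 0.8]
grip_width: 0.0008
grip_force: 0.0
[[0.975, -0.222, -0.001], [-0.222, -0.975, -0.0], [-0.001, 0.0, -1.0]]
```

View pics/m1.png

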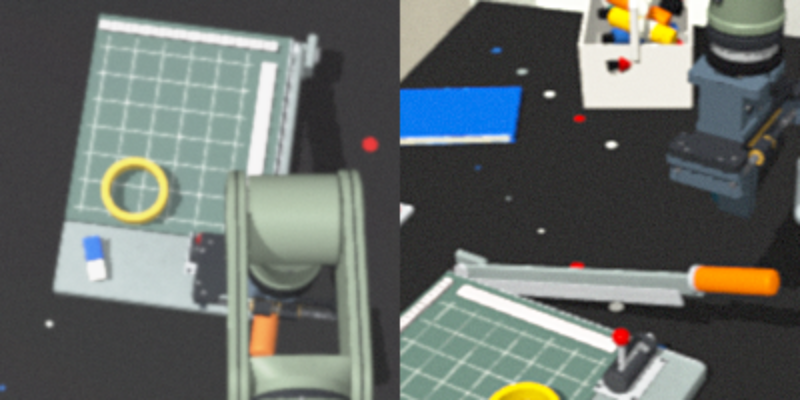

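```bash
python3 -m jog '[[1,0,0.001,-0.01,0,0,0],[1,0,0.001,-0.02,0,0,0],[1,0,0.001,-0.03,0,0,0],[1,0,0.001,-0.038,0,0,0],[1,0,0.001,-0.044,0,0,0],[1,-0.001,0.001,-0.05,0,0,0],[1,-0.003,0.002,-0.056,0,0,0],[1,-0.005,0.002,-0.062,0,0,0]]'
python3 -m jog '[[1,-0.002,0,-0.006,0,0,0],[1,-0.004,0.001,-0.012,0,0,0],[1,-0.005,0.001,-0.018,0,0,0],[1,-0.007,0.001,-0.024,0,0,0],[1,-0.008,0.001,-0.03,0,0,0],[1,-0.01,0.002,-0.036,0,0,0],[1,-0.011,0.002,-0.042,0,0,0],[1,-0.012,0.002,-0.048,0,0,0]]'
```

```text
clock: 2.87
ee_pos: [0.5047, -0.0318, 0.1764]
eef_rot: [[0.975, -0.221, -0.0], [-0.221, -0.975, -0.0], [-0.0, 0.0, -1.0]]
ft_force: [-0.9, -1.0, 0.1]
grip_width: 0.0007
grip_force: 0.0
clock: 3.53
ee_pos: [0.4925, -0.0298, 0.1284]
eef_rot: [[0.975, -0.221, -0.0], [-0.221, -0.975, 0.0], [-0.0, -0.0, -1.0]]
ft_force: [-1.7, 0.5, 2.4]
grip_width: 0.0005
grip_force: 1.2
```

Run:
```python
from rig import snapshot
import cv2
cv2.imwrite("pics/m2.png",cv2.resize(snapshot("side")["image"][130:300,240:440],None,fx=3,fy=3))
```

```text
(no output)
```

View pics/m2.png

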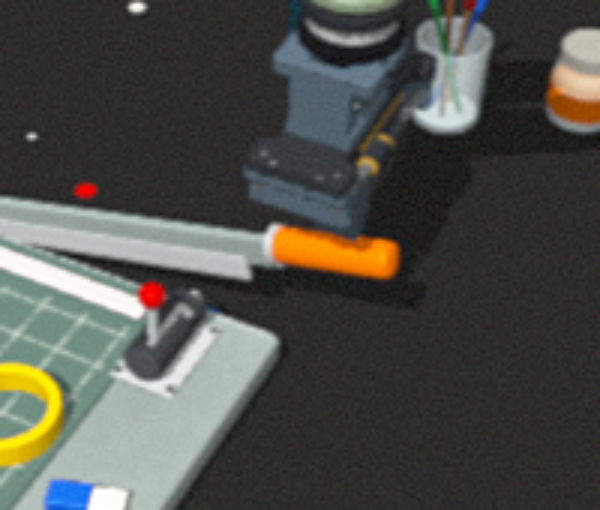

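The finger tip presses on top of the grip at (350,237) and the arm is following down. Continuing.

```bash
python3 -m jog '[[1,-0.001,0,-0.006,0,0,0],[1,-0.002,0.001,-0.012,0,0,0],[1,-0.003,0.001,-0.018,0,0,0],[1,-0.004,0.001,-0.024,0,0,0],[1,-0.005,0.001,-0.03,0,0,0],[1,-0.006,0.001,-0.036,0,0,0],[1,-0.007,0.001,-0.042,0,0,0],[1,-0.007,0.002,-0.048,0,0,0]]'
python3 -m jog '[[1,0,0,-0.004,0,0,0],[1,-0.001,0,-0.008,0,0,0],[1,-0.001,0,-0.011,0,0,0],[1,-0.001,0,-0.014,0,0,0],[1,-0.001,0,-0.016,0,0,0],[1,-0.001,0,-0.018,0,0,0],[1,-0.001,0,-0.019,0,0,0],[1,-0.001,0,-0.02,0,0,0]]'
```

```text
clock: 4.25
ee_pos: [0.4856, -0.0282, 0.0803]
eef_rot: [[0.975, -0.221, -0.0], [-0.221, -0.975, -0.001], [-0.0, 0.001, -1.0]]
ft_force: [-1.4, -1.9, 2.5]
grip_width: 0.0003
grip_force: 1.2
clock: 4.92
ee_pos: [0.4849, -0.028, 0.0609]
eef_rot: [[0.975, -0.221, -0.0], [-0.221, -0.975, -0.0], [-0.0, 0.0, -1.0]]
ft_force: [-1.6, 0.5, 2.6]
grip_width: 0.0008
grip_force: 1.1
```

```bash
python3 -m jog '[[1,0,0,-0.001,0,0,0],[1,0,0,-0.001,0,0,0],[1,0,0,-0.002,0,0,0],[1,0,0,-0.002,0,0,0],[1,0,0,-0.003,0,0,0],[1,0,0,-0.003,0,0,0],[1,0,0,-0.0035,0,0,0],[1,0,0,-0.0035,0,0,0]]'
```

```text
clock: 5.58
ee_pos: [0.4849, -0.028, 0.0574]
eef_rot: [[0.975, -0.221, 0.0], [-0.221, -0.975, -0.0], [0.0, 0.0, -1.0]]
ft_force: [-0.9, 0.8, 2.0]
grip_width: 0.0006
grip_force: 1.0
```

```bash
python3 -m jog '[[1,0,0,-0.0005,0,0,0],[1,0,0,-0.0005,0,0,0],[1,0,0,-0.001,0,0,0],[1,0,0,-0.001,0,0,0],[1,0,0,-0.0015,0,0,0],[1,0,0,-0.0015,0,0,0],[1,0,0,-0.0015,0,0,0],[1,0,0,-0.0015,0,0,0]]'
```

```text
clock: 6.25
ee_pos: [0.485, -0.028, 0.0559]
eef_rot: [[0.975, -0.221, 0.0], [-0.221, -0.975, -0.0], [0.0, 0.0, -1.0]]
ft_force: [-1.0, 0.6, 1.3]
grip_width: 0.0008
grip_force: 0.7
```

```bash
python3 -m jog '[[1,0,0,-0.0005,0,0,0],[1,0,0,-0.0005,0,0,0],[1,0,0,-0.001,0,0,0],[1,0,0,-0.001,0,0,0],[1,0,0,-0.0015,0,0,0],[1,0,0,-0.0015,0,0,0],[1,0,0,-0.002,0,0,0],[1,0,0,-0.002,0,0,0]]'
python3 - <<'E'
from rig import snapshot
import cv2
cv2.imwrite("pics/m3.png",cv2.resize(snapshot("side")["image"][150:300,240:440],None,fx=4,fy=4))
E
```

```text
clock: 6.92
ee_pos: [0.4848, -0.028, 0.0539]
eef_rot: [[0.975, -0.221, -0.0], [-0.221, -0.975, -0.0], [-0.0, 0.0, -1.0]]
ft_force: [-0.9, 0.4, 2.1]
grip_width: 0.0006
grip_force: 1.0
```

View pics/m3.png

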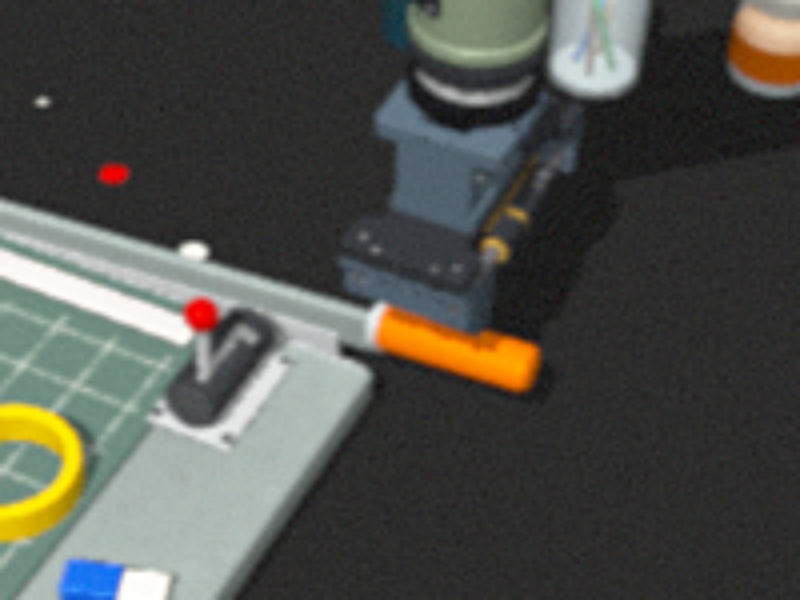

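Arm nearly flush; no stop felt yet (force still ~2 N), so keep pressing in small steps.

```bash
python3 -m jog '[[1,0,0,-0.0005,0,0,0],[1,0,0,-0.001,0,0,0],[1,0,0,-0.0015,0,0,0],[1,0,0,-0.002,0,0,0],[1,0,0,-0.0025,0,0,0],[1,0,0,-0.0025,0,0,0],[1,0,0,-0.0025,0,0,0],[1,0,0,-0.0025,0,0,0]]';python3 -m jog '[[1,0,0,-0.0005,0,0,0],[1,0,0,-0.001,0,0,0],[1,0,0,-0.0015,0,0,0],[1,0,0,-0.002,0,0,0],[1,0,0,-0.002,0,0,0],[1,0,0,-0.002,0,0,0],[1,0,0,-0.002,0,0,0],[1,0,0,-0.002,0,0,0]]'
```

```text
clock: 7.63
ee_pos: [0.4852, -0.028, 0.0514]
eef_rot: [[0.975, -0.221, 0.001], [-0.221, -0.975, -0.0], [0.001, 0.0, -1.0]]
ft_force: [0.3, -0.1, 1.1]
grip_width: 0.0007
grip_force: 0.4
clock: 8.3
ee_pos: [0.485, -0.028, 0.0494]
eef_rot: [[0.975, -0.221, 0.0], [-0.221, -0.975, -0.0], [0.0, 0.0, -1.0]]
ft_force: [-0.6, 0.3, 1.6]
grip_width: 0.0006
grip_force: 0.8
```

Run:
```python
from fit import *
from rig import snapshot
import cv2
print("pred grip axis by angle",[(a,proj("side",W(p,grip(a))).round(1).tolist()) for a in(0,.01,.02,.04)])
for c in(-.3125,-.2075):print(proj("side",W(p,(c,-.152,.043))))
im=snapshot("side")["image"]
h=cv2.inRange(cv2.cvtColor(im,cv2.COLOR_BGR2HSV),(5,150,120),(20,255,255));h[:, :300]=0;h[:,400:]=0;h[:190]=0
m=cv2.moments(h,True);print("orange",m["m10"]/m["m00"],m["m01"]/m["m00"],cv2.boundingRect(h))
top=snapshot("top")["image"]
cv2.imwrite("pics/m4.png",np.hstack([cv2.resize(im[190:290,290:390],None,fx=4,fy=4),cv2.resize(top[190:290,280:380],None,fx=4,fy=4)]))
```

```text
pred grip axis by angle [(0, [353.5, 243.2]), (0.01, [353.6, 242.0]), (0.02, [353.6, 240.8]), (0.04, [353.7, 238.3])]
[372.59214689 250.07921965]
[335.01212074 236.55038734]
orange 367.66326530612247 315.3294460641399 (335, 204, 65, 276)
```

View pics/m4.png

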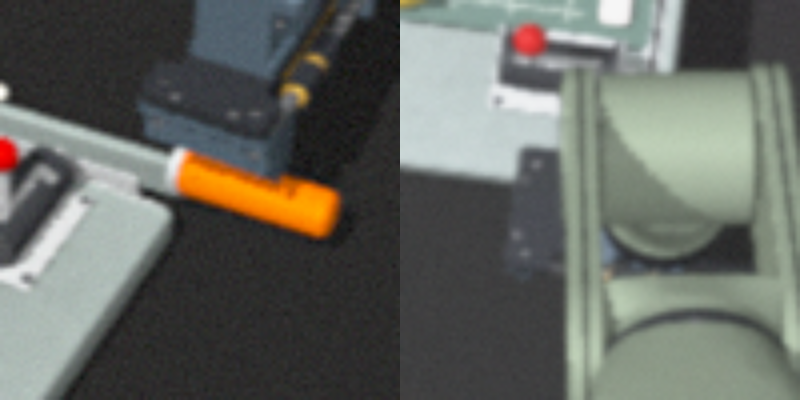

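Run:
```python
from fit import *
f=lambda X,o,k:((proj("side",np.array(X))-o)*k).round(0)
print("m1",f((.5094,-.0344,.239),(180,60),2)+[400,0],"m2",f((.4925,-.0298,.1284),(240,130),3),"m3",f((.4848,-.028,.0539),(240,150),4),"m4",f((.485,-.028,.0494),(290,190),4))
for a in(.16,.18,.2,.22): print(a,f(W(p,grip(a)),(240,130),3),W(p,grip(a,.018)).round(3))
import pickle
from rig import snapshot
import cv2
s=snapshot("side");print(np.abs(s["R"]-S["side"]["R"]).max(),np.abs(s["t"]-S["side"]["t"]).max())
R=lambda im:cv2.moments(cv2.inRange(cv2.cvtColor(im,cv2.COLOR_BGR2HSV)[210:250,270:310],(0,180,100),(4,255,255)),True)
for im in(S["side"]["image"],s["image"]):
    m=R(im);print("ball",270+m["m10"]/m["m00"],210+m["m01"]/m["m00"])
```

```text
m1 [735. 237.] m2 [336. 261.] m3 [454. 359.] m4 [254. 204.]
0.16 [338. 277.] [ 0.492 -0.029  0.128]
0.18 [337. 269.] [ 0.494 -0.029  0.136]
0.2 [335. 260.] [ 0.496 -0.03   0.145]
0.22 [334. 251.] [ 0.498 -0.03   0.154]
0.0 0.0
ball 289.9230769230769 227.71153846153845
ball 289.72727272727275 228.3409090909091
```

The grip measures about 0.035 rad (15 mm) above its stop, so the arm is still following. The effective contact lies ~25 mm above the reported tip. Keep pressing until the stop is felt.

```bash
python3 -m jog '[[1,0,0,-0.001,0,0,0],[1,0,0,-0.002,0,0,0],[1,0,0,-0.003,0,0,0],[1,0,0,-0.004,0,0,0],[1,0,0,-0.005,0,0,0],[1,0,0,-0.006,0,0,0],[1,0,0,-0.006,0,0,0],[1,0,0,-0.006,0,0,0]]';python3 -m jog '[[1,0,0,-0.0005,0,0,0],[1,0,0,-0.001,0,0,0],[1,0,0,-0.0015,0,0,0],[1,0,0,-0.002,0,0,0],[1,0,0,-0.0025,0,0,0],[1,0,0,-0.003,0,0,0],[1,0,0,-0.003,0,0,0],[1,0,0,-0.003,0,0,0]]'
python3 - <<'E'
from rig import snapshot
import cv2
cv2.imwrite("pics/w1.png",snapshot("wrist")["image"])
E
```

```text
clock: 9.12
ee_pos: [0.4851, -0.028, 0.0433]
eef_rot: [[0.975, -0.221, 0.0], [-0.221, -0.975, -0.0], [0.0, 0.0, -1.0]]
ft_force: [0.8, -0.1, 1.2]
grip_width: 0.0002
grip_force: 0.0
clock: 9.78
ee_pos: [0.485, -0.028, 0.0404]
eef_rot: [[0.975, -0.221, 0.0], [-0.221, -0.975, -0.0], [0.0, 0.0, -1.0]]
ft_force: [-0.8, 0.3, 1.3]
grip_width: 0.0005
grip_force: 0.8
```

View pics/w1.png

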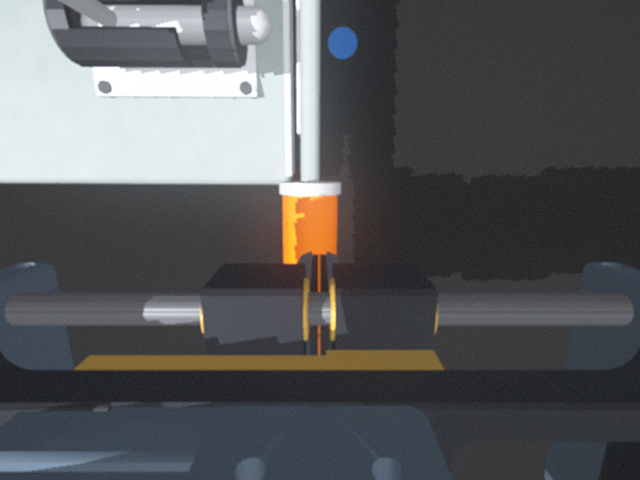

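Wrist view: shut fingers (column 319) sit on top of the grip (columns 285–338), near its centre line. Keep pressing to the stop.

```bash
python3 -m jog '[[1,0,0,-0.001,0,0,0],[1,0,0,-0.002,0,0,0],[1,0,0,-0.003,0,0,0],[1,0,0,-0.004,0,0,0],[1,0,0,-0.005,0,0,0],[1,0,0,-0.005,0,0,0],[1,0,0,-0.005,0,0,0],[1,0,0,-0.005,0,0,0]]';python3 -m jog '[[1,0,0,-0.0005,0,0,0],[1,0,0,-0.001,0,0,0],[1,0,0,-0.0015,0,0,0],[1,0,0,-0.002,0,0,0],[1,0,0,-0.0025,0,0,0],[1,0,0,-0.003,0,0,0],[1,0,0,-0.003,0,0,0],[1,0,0,-0.003,0,0,0]]'
cat > arm.py <<'E'
from fit import *
from rig import snapshot
import cv2
im=snapshot("side")["image"]
h=cv2.inRange(cv2.cvtColor(im,cv2.COLOR_BGR2HSV),(5,170,120),(20,255,255))
n,l,st,c=cv2.connectedComponentsWithStats(h)
print([(st[i].tolist(),c[i].round(1).tolist()) for i in range(1,n) if st[i][4]>100 and 300<c[i][0]<400 and c[i][1]<300])
# lower edge of grip vs model at columns 345,360
for u in(345,360):
    v=np.where(h[200:290,u])[0];print(u,200+v.max())
for a in(0,.02,.04):
    b=[]
    for x in(-.3125,-.2075):  # lowest silhouette of cylinder
        X=np.array([W(p,(.18-(.18-x)*np.cos(a)+.003*np.sin(a)+.015*np.sin(t)*np.sin(a),-.152+.015*np.cos(t),.04+(.18-x)*np.sin(a)+.003+.015*np.sin(t)*np.cos(a))) for t in np.arange(0,6.28,.1)])
        b.append(max((proj("side",q) for q in X),key=lambda z:z[1]))
    print(a,[round(float(np.interp(u,[b[1][0],b[0][0]],[b[1][1],b[0][1]])),1) for u in(345,360)])
E
python3 arm.py
```

```text
clock: 10.5
ee_pos: [0.485, -0.028, 0.0353]
eef_rot: [[0.975, -0.221, 0.0], [-0.221, -0.975, -0.0], [0.0, 0.0, -1.0]]
ft_force: [0.2, -0.2, 0.1]
grip_width: 0.0006
grip_force: 0.0
clock: 11.17
ee_pos: [0.4849, -0.0279, 0.0324]
eef_rot: [[0.975, -0.221, -0.0], [-0.221, -0.975, -0.0], [-0.0, 0.0, -1.0]]
ft_force: [0.0, -0.3, 2.5]
grip_width: -0.0
grip_force: 0.8
[([335, 234, 40, 20, 416], [355.3, 243.7])]
345 245
360 251
0 [246.3, 251.8]
0.02 [244.0, 249.2]
0.04 [241.6, 246.6]
```

```bash
for i in 1; do python3 -m jog '[[1,0,0,-0.0005,0,0,0],[1,0,0,-0.001,0,0,0],[1,0,0,-0.0015,0,0,0],[1,0,0,-0.002,0,0,0],[1,0,0,-0.002,0,0,0],[1,0,0,-0.002,0,0,0],[1,0,0,-0.002,0,0,0],[1,0,0,-0.002,0,0,0]]'; done; python3 -m jog '[[1,0,0,-0.0005,0,0,0],[1,0,0,-0.001,0,0,0],[1,0,0,-0.0015,0,0,0],[1,0,0,-0.002,0,0,0],[1,0,0,-0.002,0,0,0],[1,0,0,-0.002,0,0,0],[1,0,0,-0.002,0,0,0],[1,0,0,-0.002,0,0,0]]'; python3 arm.py
```

```text
clock: 11.88
ee_pos: [0.4848, -0.028, 0.0304]
eef_rot: [[0.975, -0.221, -0.0], [-0.221, -0.975, -0.0], [-0.0, 0.0, -1.0]]
ft_force: [0.0, 0.3, 0.4]
grip_width: 0.0003
grip_force: 0.5
clock: 12.55
ee_pos: [0.4852, -0.028, 0.0284]
eef_rot: [[0.975, -0.221, 0.0], [-0.221, -0.975, -0.0], [0.0, 0.0, -1.0]]
ft_force: [-0.2, 0.1, -0.3]
grip_width: 0.0007
grip_force: 0.2
[([335, 235, 39, 21, 411], [355.3, 244.8])]
345 246
360 252
0 [246.3, 251.8]
0.02 [244.0, 249.2]
0.04 [241.6, 246.6]
```

```bash
python3 -m jog '[[1,0,0,-0.001,0,0,0],[1,0,0,-0.002,0,0,0],[1,0,0,-0.002,0,0,0],[1,0,0,-0.002,0,0,0],[1,0,0,-0.002,0,0,0],[1,0,0,-0.002,0,0,0],[1,0,0,-0.002,0,0,0],[1,0,0,-0.002,0,0,0]]'; python3 arm.py; python3 -m jog '[[1,0,0,0.005,0,0,0],[1,0,0,0.01,0,0,0],[1,0,0,0.02,0,0,0],[1,0,0,0.03,0,0,0],[1,0,0,0.05,0,0,0],[1,0,0,0.07,0,0,0],[1,0,0,0.09,0,0,0],[1,0,0,0.09,0,0,0]]'; python3 arm.py
```

```text
clock: 13.27
ee_pos: [0.4851, -0.028, 0.0265]
eef_rot: [[0.975, -0.221, 0.0], [-0.221, -0.975, -0.0], [0.0, 0.0, -1.0]]
ft_force: [1.1, 0.2, -0.4]
grip_width: 0.0002
grip_force: 0.2
[([335, 236, 39, 20, 407], [355.3, 245.5])]
345 247
360 252
0 [246.3, 251.8]
0.02 [244.0, 249.2]
0.04 [241.6, 246.6]
clock: 13.98
ee_pos: [0.4878, -0.0282, 0.1207]
eef_rot: [[0.975, -0.221, 0.008], [-0.221, -0.975, -0.001], [0.008, -0.001, -1.0]]
ft_force: [-0.3, 0.2, 1.2]
grip_width: 0.0003
grip_force: 0.0
[([335, 233, 39, 23, 486], [354.2, 244.0])]
345 247
360 252
0 [246.3, 251.8]
0.02 [244.0, 249.2]
0.04 [241.6, 246.6]
```

```bash
python3 -m jog '[[1,0,0,-0.02,0,0,0],[1,0,0,-0.04,0,0,0],[1,0,0,-0.055,0,0,0],[1,0,0,-0.07,0,0,0],[1,0,0,-0.08,0,0,0],[1,0,0,-0.088,0,0,0],[1,0,0,-0.092,0,0,0],[1,0,0,-0.092,0,0,0]]'; python3 -m jog '[[1,0,0,-0.001,0,0,0],[1,0,0,-0.001,0,0,0],[1,0,0,-0.002,0,0,0],[1,0,0,-0.002,0,0,0],[1,0,0,-0.003,0,0,0],[1,0,0,-0.003,0,0,0],[1,0,0,-0.003,0,0,0],[1,0,0,-0.003,0,0,0]]';python3 -m jog '[[1,0,0,-0.001,0,0,0],[1,0,0,-0.001,0,0,0],[1,0,0,-0.001,0,0,0],[1,0,0,-0.001,0,0,0],[1,0,0,-0.002,0,0,0],[1,0,0,-0.002,0,0,0],[1,0,0,-0.002,0,0,0],[1,0,0,-0.002,0,0,0]]'; python3 arm.py
```

```text
clock: 14.7
ee_pos: [0.484, -0.0279, 0.0237]
eef_rot: [[0.975, -0.221, -0.002], [-0.221, -0.975, 0.0], [-0.002, 0.0, -1.0]]
ft_force: [0.7, 0.3, 0.2]
grip_width: 0.0005
grip_force: 0.0
clock: 15.37
ee_pos: [0.4853, -0.028, 0.023]
eef_rot: [[0.975, -0.221, 0.001], [-0.221, -0.975, -0.0], [0.001, -0.0, -1.0]]
ft_force: [-3.9, -0.3, 11.0]
grip_width: 0.0007
grip_force: 5.7
clock: 16.03
ee_pos: [0.4854, -0.028, 0.0228]
eef_rot: [[0.975, -0.221, 0.002], [-0.221, -0.975, -0.0], [0.002, -0.0, -1.0]]
ft_force: [-7.0, 0.2, 25.5]
grip_width: 0.0004
grip_force: 12.8
[([335, 237, 39, 20, 397], [355.4, 246.4])]
345 248
360 253
0 [246.3, 251.8]
0.02 [244.0, 249.2]
0.04 [241.6, 246.6]
```

Stop felt: the force surged to 25 N with the arm at its predicted lowest place. The contact end of the fingers sits about 35 mm above the reported TCP. Now up and over to the +y side of the ball.

```bash
python3 -m jog '[[1,0,0,0.003,0,0,0],[1,0,0,0.03,0,0,0],[1,0,0,0.07,0,0,0],[1,0,0,0.11,0,0,0],[1,0,0,0.15,0,0,0],[1,0,0,0.18,0,0,0],[1,0.02,0.02,0.18,0,0,0],[1,0.04,0.035,0.18,0,0,0]]'
python3 -m jog '[[1,0.03,0.02,0,0,0,0],[1,0.06,0.04,0,0,0,0],[1,0.09,0.06,0,0,0,0],[1,0.113,0.076,0,0,0,0],[1,0.113,0.076,-0.03,0,0,0],[1,0.113,0.076,-0.06,0,0,0],[1,0.113,0.076,-0.09,0,0,0],[1,0.113,0.076,-0.11,0,0,0]]'
cat arm.py|head -3 >/dev/null; python3 arm.py
python3 - <<'E'
from fit import *
from rig import observe,snapshot
import cv2
o=observe();print(o["ee_pos"],proj("side",o["ee_pos"]))
a=snapshot("side")["image"][140:290,225:375];b=snapshot("wrist")["image"]
cv2.imwrite("pics/m5.png",np.hstack([cv2.resize(a,(450,450),interpolation=2),cv2.resize(b,(350,263)) if 0 else cv2.copyMakeBorder(cv2.resize(b,(350,263)),0,187,0,0,0)]))
E
```

```text
clock: 16.75
ee_pos: [0.5264, 0.0073, 0.2028]
eef_rot: [[0.975, -0.223, 0.007], [-0.223, -0.975, 0.0], [0.006, -0.002, -1.0]]
ft_force: [-0.0, -0.3, -0.5]
grip_width: 0.0003
grip_force: 0.0
clock: 17.42
ee_pos: [0.6364, 0.0831, 0.0862]
eef_rot: [[0.975, -0.221, -0.004], [-0.221, -0.975, -0.001], [-0.004, 0.001, -1.0]]
ft_force: [-0.4, -0.7, 0.6]
grip_width: 0.0007
grip_force: 0.0
[([335, 234, 39, 23, 422], [353.6, 244.8])]
345 248
360 253
0 [246.3, 251.8]
0.02 [244.0, 249.2]
0.04 [241.6, 246.6]
[0.63391783 0.08270106 0.08261977] [283.27746352 252.49812175]
```

View pics/m5.png

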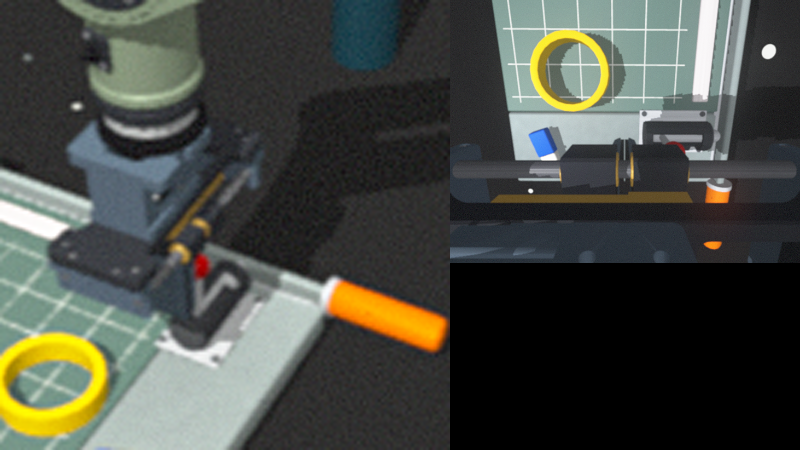

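Side view: finger beside the ball (203,265); its visible end is about (182,325), above the TCP projection (175,337). I'll find the real tip by differencing against the first image.

Run:
```python
from fit import *
from rig import observe,snapshot
import cv2
im=snapshot("side")["image"];o=S["side"]["image"]
d=cv2.GaussianBlur(cv2.absdiff(im,o),(3,3),0).max(2)
print("cols",list(range(268,304,2)))
for v in range(224,266,2): print(v,d[v,268:304:2].tolist())
e=observe()["ee_pos"]
for k in(0,.015,.025,.035): print(k,[proj("side",e+[*(np.array([[.974,.225],[-.225,.974]])@[i*.016,j*.0135]),k]).round().tolist() for i,j in((-1,1),(1,1),(-1,-1))])
```

```text
cols [268, 270, 272, 274, 276, 278, 280, 282, 284, 286, 288, 290, 292, 294, 296, 298, 300, 302]
224 [186, 168, 134, 108, 85, 81, 49, 42, 57, 70, 66, 48, 59, 66, 79, 82, 77, 62]
226 [175, 182, 187, 188, 175, 122, 72, 59, 75, 118, 137, 77, 50, 47, 56, 41, 38, 55]
228 [146, 175, 193, 203, 189, 165, 172, 155, 124, 158, 142, 84, 60, 23, 19, 5, 10, 22]
230 [96, 133, 180, 195, 172, 175, 192, 193, 190, 179, 130, 82, 50, 15, 6, 8, 9, 14]
232 [76, 88, 92, 94, 132, 180, 196, 195, 196, 195, 115, 48, 19, 7, 6, 10, 16, 9]
234 [91, 85, 70, 60, 72, 89, 118, 162, 190, 190, 91, 43, 16, 8, 11, 12, 12, 11]
236 [77, 66, 71, 68, 71, 72, 69, 74, 102, 108, 62, 52, 20, 9, 10, 16, 14, 12]
238 [50, 61, 79, 83, 81, 72, 77, 82, 72, 79, 47, 52, 20, 13, 10, 17, 14, 9]
240 [33, 36, 45, 79, 94, 101, 104, 96, 73, 53, 28, 55, 20, 10, 13, 15, 11, 7]
242 [21, 33, 37, 32, 21, 62, 92, 85, 52, 16, 18, 48, 23, 10, 16, 13, 8, 8]
244 [10, 12, 18, 13, 12, 22, 28, 47, 21, 11, 21, 45, 28, 16, 15, 8, 10, 12]
246 [14, 14, 13, 14, 19, 13, 11, 12, 17, 23, 23, 22, 19, 13, 11, 7, 11, 22]
248 [13, 12, 14, 15, 13, 14, 12, 9, 9, 12, 18, 15, 15, 10, 4, 11, 16, 57]
250 [17, 16, 16, 15, 13, 15, 17, 12, 9, 9, 9, 8, 10, 9, 6, 13, 39, 66]
252 [14, 15, 18, 16, 14, 15, 16, 15, 8, 9, 8, 11, 9, 8, 13, 15, 45, 32]
254 [16, 16, 16, 14, 17, 18, 15, 15, 15, 11, 10, 9, 9, 11, 16, 15, 15, 15]
256 [18, 13, 15, 14, 14, 17, 17, 15, 17, 16, 15, 14, 15, 18, 15, 12, 18, 19]
258 [17, 12, 14, 15, 16, 19, 18, 19, 18, 19, 17, 15, 15, 15, 16, 16, 20, 19]
260 [13, 14, 15, 15, 15, 17, 19, 17, 18, 17, 18, 17, 16, 16, 19, 17, 16, 18]
262 [14, 11, 12, 15, 16, 17, 17, 18, 17, 16, 18, 17, 18, 18, 18, 17, 18, 18]
264 [13, 13, 16, 17, 18, 18, 16, 18, 16, 16, 17, 17, 18, 16, 18, 19, 18, 19]
0 [[284.0, 256.0], [272.0, 252.0], [290.0, 249.0]]
0.015 [[284.0, 252.0], [272.0, 247.0], [290.0, 244.0]]
0.025 [[284.0, 249.0], [272.0, 244.0], [289.0, 241.0]]
0.035 [[283.0, 246.0], [271.0, 241.0], [289.0, 238.0]]
```

Tip confirmed ~35 mm above the reported TCP. Lower to contact the ball's equator and push along -y.

```bash
python3 -m jog '[[1,0,0,-0.008,0,0,0],[1,0,0,-0.016,0,0,0],[1,0,0,-0.019,0,0,0],[1,0,0,-0.019,0,0,0],[1,-0.001,-0.005,-0.019,0,0,0],[1,-0.002,-0.01,-0.019,0,0,0],[1,-0.003,-0.014,-0.019,0,0,0],[1,-0.004,-0.018,-0.019,0,0,0]]'
python3 -m jog '[[1,-0.001,-0.003,0,0,0,0],[1,-0.001,-0.006,0,0,0,0],[1,-0.002,-0.009,0,0,0,0],[1,-0.003,-0.012,0,0,0,0],[1,-0.0035,-0.015,0,0,0,0],[1,-0.004,-0.018,0,0,0,0],[1,-0.005,-0.021,0,0,0,0],[1,-0.0055,-0.024,0,0,0,0]]'
cat > ball.py <<'E'
from fit import *
from rig import snapshot,observe
import cv2
def blob(n,x0,x1,y0,y1):
    h=cv2.cvtColor(snapshot(n)["image"],cv2.COLOR_BGR2HSV)[y0:y1,x0:x1]
    m=cv2.moments(cv2.inRange(h,(0,170,90),(4,255,255))|cv2.inRange(h,(176,170,90),(180,255,255)),True)
    return m["m00"],(x0+m["m10"]/max(m["m00"],1),y0+m["m01"]/max(m["m00"],1))
for n,r in(("top",(290,350,180,240)),("side",(275,345,205,265))):
    print(n,blob(n,*r))
e=observe()["ee_pos"];c,s=np.cos(p[2]),np.sin(p[2]);d=e[:2]-p[:2]
print("TCP in trimmer",np.round([c*d[0]+s*d[1],-s*d[0]+c*d[1],e[2]],4))
for b,t in((.0034,0),(.03,0),(.04,0),(.045,0),(.045,.4),(.045,.8),(.045,1.2),(.045,1.4),(.045,1.57)):
    X=W(p,(-.135-.06*np.sin(t),-.055-b,.062+.06*np.cos(t)));print(b,t,proj("top",X).round(1),proj("side",X).round(1))
E
python3 ball.py
```

```text
clock: 18.28
ee_pos: [0.6339, 0.0644, 0.0708]
eef_rot: [[0.975, -0.222, 0.001], [-0.222, -0.975, -0.0], [0.001, 0.0, -1.0]]
ft_force: [0.8, -0.5, 0.0]
grip_width: 0.0005
grip_force: 0.0
clock: 18.95
ee_pos: [0.6285, 0.041, 0.0706]
eef_rot: [[0.975, -0.221, 0.0], [-0.221, -0.975, 0.0], [0.0, -0.0, -1.0]]
ft_force: [0.3, 1.0, 0.6]
grip_width: 0.0005
grip_force: 1.1
top (0.0, (290.0, 180.0))
side (0.0, (275.0, 205.0))
TCP in trimmer [-0.1347 -0.0539  0.0706]
0.0034 0 [311.5 200. ] [291.  227.9]
0.03 0 [321.6 201.3] [296.5 221.1]
0.04 0 [325.4 201.8] [298.6 218.6]
0.045 0 [327.3 202. ] [299.6 217.4]
0.045 0.4 [326.1 211.1] [308.  221.8]
0.045 0.8 [325.1 219.5] [315.3 228.4]
0.045 1.2 [324.4 225.9] [320.  235.9]
0.045 1.4 [324.2 228. ] [321.2 239.6]
0.045 1.57 [324.1 229.1] [321.5 242.6]
```

```bash
python3 -m jog '[[1,-0.001,-0.003,0,0,0,0],[1,-0.001,-0.006,0,0,0,0],[1,-0.002,-0.009,0,0,0,0],[1,-0.003,-0.012,0,0,0,0],[1,-0.0035,-0.015,0,0,0,0],[1,-0.004,-0.017,0,0,0,0],[1,-0.0042,-0.018,0,0,0,0],[1,-0.0042,-0.018,0,0,0,0]]'
python3 -m jog '[[1,-0.0002,-0.001,0,0,0,0],[1,-0.0005,-0.002,0,0,0,0],[1,-0.0007,-0.003,0,0,0,0],[1,-0.0007,-0.003,0,0,0,0],[1,-0.0007,-0.003,0,0,0,0],[1,-0.0007,-0.003,0,0,0,0],[1,-0.0007,-0.003,0,0,0,0],[1,-0.0007,-0.003,0,0,0,0]]'; python3 ball.py | head -3
```

```text
clock: 19.72
ee_pos: [0.6241, 0.0226, 0.0705]
eef_rot: [[0.975, -0.222, -0.0], [-0.222, -0.975, -0.0], [-0.0, 0.0, -1.0]]
ft_force: [0.5, 0.1, 0.7]
grip_width: 0.0006
grip_force: 0.5
clock: 20.38
ee_pos: [0.6235, 0.02, 0.0705]
eef_rot: [[0.975, -0.221, -0.0], [-0.221, -0.975, -0.0], [0.0, 0.0, -1.0]]
ft_force: [0.5, 0.6, 1.5]
grip_width: 0.0005
grip_force: 0.8
top (0.0, (290.0, 180.0))
side (0.0, (275.0, 205.0))
TCP in trimmer [-0.1347 -0.0749  0.0705]
```

```bash
python3 -m jog '[[1,-0.0002,-0.001,0,0,0,0],[1,-0.0005,-0.002,0,0,0,0],[1,-0.0006,-0.0025,0,0,0,0],[1,-0.0006,-0.0025,0,0,0,0],[1,-0.0006,-0.0025,0,0,0,0],[1,-0.0006,-0.0025,0,0,0,0],[1,-0.0006,-0.0025,0,0,0,0],[1,-0.0006,-0.0025,0,0,0,0]]'; python3 -m jog '[[1,-0.0002,-0.001,0,0,0,0],[1,-0.0003,-0.0015,0,0,0,0],[1,-0.0005,-0.002,0,0,0,0],[1,-0.0005,-0.002,0,0,0,0],[1,-0.0005,-0.002,0,0,0,0],[1,-0.0005,-0.002,0,0,0,0],[1,-0.0005,-0.002,0,0,0,0],[1,-0.0005,-0.002,0,0,0,0]]'
```

```text
clock: 21.15
ee_pos: [0.6234, 0.0196, 0.0706]
eef_rot: [[0.975, -0.222, 0.001], [-0.222, -0.975, 0.003], [0.0, -0.003, -1.0]]
ft_force: [1.7, 6.7, 1.2]
grip_width: 0.0008
grip_force: 3.7
clock: 21.82
ee_pos: [0.6234, 0.0193, 0.0707]
eef_rot: [[0.975, -0.222, 0.002], [-0.222, -0.975, 0.006], [0.001, -0.006, -1.0]]
ft_force: [3.2, 11.3, -0.1]
grip_width: 0.0003
grip_force: 5.9
```

```bash
python3 -m jog '[[1,0.001,0.004,0,0,0,0],[1,0.004,0.016,0,0,0,0],[1,0.008,0.034,0,0,0,0],[1,0.01,0.045,0.02,0,0,0],[1,0.01,0.045,0.06,0,0,0],[1,0.03,0.045,0.1,0,0,0],[1,0.06,0.045,0.1,0,0,0],[1,0.09,0.045,0.1,0,0,0]]'; python3 ball.py
```

```text
clock: 22.48
ee_pos: [0.7147, 0.0606, 0.1751]
eef_rot: [[0.975, -0.221, 0.007], [-0.221, -0.975, -0.001], [0.007, -0.001, -1.0]]
ft_force: [0.2, 0.0, -0.3]
grip_width: 0.0005
grip_force: 0.0
top (0.0, (290.0, 180.0))
side (68.0, (297.9264705882353, 217.80882352941177))
TCP in trimmer [-0.054  -0.015   0.1692]
0.0034 0 [311.5 200. ] [291.  227.9]
0.03 0 [321.6 201.3] [296.5 221.1]
0.04 0 [325.4 201.8] [298.6 218.6]
0.045 0 [327.3 202. ] [299.6 217.4]
0.045 0.4 [326.1 211.1] [308.  221.8]
0.045 0.8 [325.1 219.5] [315.3 228.4]
0.045 1.2 [324.4 225.9] [320.  235.9]
0.045 1.4 [324.2 228. ] [321.2 239.6]
0.045 1.57 [324.1 229.1] [321.5 242.6]
```

```bash
python3 -m jog '[[1,-0.015,-0.025,0,0,0,0],[1,-0.032,-0.05,0,0,0,0],[1,-0.049,-0.076,0,0,0,0],[1,-0.049,-0.076,-0.02,0,0,0],[1,-0.049,-0.076,-0.05,0,0,0],[1,-0.049,-0.076,-0.08,0,0,0],[1,-0.049,-0.076,-0.098,0,0,0],[1,-0.049,-0.076,-0.098,0,0,0]]'; python3 ball.py | head -3
```

```text
clock: 23.25
ee_pos: [0.6585, -0.0155, 0.0671]
eef_rot: [[0.975, -0.221, -0.012], [-0.221, -0.975, -0.0], [-0.012, 0.003, -1.0]]
ft_force: [-0.6, 0.7, -0.5]
grip_width: 0.0001
grip_force: 0.0
top (0.0, (290.0, 180.0))
side (73.0, (297.94520547945206, 217.986301369863))
TCP in trimmer [-0.0887 -0.1007  0.072 ]
```

```bash
python3 -m jog '[[1,-0.005,0.001,0,0,0,0],[1,-0.01,0.002,0,0,0,0],[1,-0.014,0.003,0,0,0,0],[1,-0.018,0.004,0,0,0,0],[1,-0.022,0.005,0,0,0,0],[1,-0.025,0.006,0,0,0,0],[1,-0.028,0.0065,0,0,0,0],[1,-0.031,0.007,0,0,0,0]]'
python3 ball.py|head -3
python3 -m jog '[[1,-0.004,0.001,-0.002,0,0,0],[1,-0.008,0.002,-0.004,0,0,0],[1,-0.012,0.003,-0.006,0,0,0],[1,-0.016,0.004,-0.008,0,0,0],[1,-0.02,0.005,-0.01,0,0,0],[1,-0.023,0.0055,-0.012,0,0,0],[1,-0.026,0.006,-0.013,0,0,0],[1,-0.029,0.007,-0.013,0,0,0]]'
python3 ball.py|head -3
```

```text
clock: 24.02
ee_pos: [0.6323, -0.0083, 0.0727]
eef_rot: [[0.975, -0.221, 0.001], [-0.221, -0.975, 0.0], [0.001, -0.0, -1.0]]
ft_force: [0.1, -0.1, 0.2]
grip_width: 0.0005
grip_force: 0.4
top (0.0, (290.0, 180.0))
side (54.0, (303.48148148148147, 220.3148148148148))
TCP in trimmer [-0.1203 -0.1007  0.0725]
clock: 24.78
ee_pos: [0.6029, -0.0014, 0.0591]
eef_rot: [[0.975, -0.221, -0.001], [-0.221, -0.975, -0.0], [-0.001, 0.0, -1.0]]
ft_force: [1.0, -0.2, 0.7]
grip_width: 0.0008
grip_force: 0.4
top (0.0, (290.0, 180.0))
side (57.0, (315.2280701754386, 230.50877192982455))
TCP in trimmer [-0.1503 -0.1004  0.0594]
```

```bash
python3 -m jog '[[1,0.006,-0.001,0,0,0,0],[1,0.008,-0.002,0.02,0,0,0],[1,0.008,-0.002,0.042,0,0,0],[1,-0.01,0.002,0.042,0,0,0],[1,-0.03,0.007,0.042,0,0,0],[1,-0.037,0.008,0.042,0,0,0],[1,-0.037,0.008,0.035,0,0,0],[1,-0.037,0.008,0.03,0,0,0]]'
python3 ball.py|head -3
python3 -m jog '[[1,0,0,-0.005,0,0,0],[1,0,0,-0.01,0,0,0],[1,-0.001,0,-0.015,0,0,0],[1,-0.002,0,-0.02,0,0,0],[1,-0.003,0.001,-0.024,0,0,0],[1,-0.004,0.001,-0.028,0,0,0],[1,-0.005,0.001,-0.032,0,0,0],[1,-0.005,0.001,-0.036,0,0,0]]'
python3 ball.py|head -3
```

```text
clock: 25.55
ee_pos: [0.5671, 0.0064, 0.0891]
eef_rot: [[0.975, -0.221, 0.001], [-0.221, -0.975, -0.0], [0.001, -0.0, -1.0]]
ft_force: [0.3, -0.2, -0.4]
grip_width: 0.0006
grip_force: 0.0
top (0.0, (290.0, 180.0))
side (55.0, (315.3272727272727, 230.5818181818182))
TCP in trimmer [-0.1871 -0.101   0.088 ]
clock: 26.32
ee_pos: [0.5612, 0.0076, 0.0531]
eef_rot: [[0.975, -0.221, -0.0], [-0.221, -0.975, -0.0], [-0.0, 0.0, -1.0]]
ft_force: [-0.1, -0.1, 1.0]
grip_width: 0.0003
grip_force: 0.4
top (0.0, (290.0, 180.0))
side (34.0, (319.29411764705884, 240.20588235294116))
TCP in trimmer [-0.1928 -0.1011  0.0527]
```

```bash
python3 -m jog '[[1,0,0,-0.002,0,0,0],[1,0,0,-0.004,0,0,0],[1,0,0,-0.006,0,0,0],[1,0,0,-0.008,0,0,0],[1,-0.001,0,-0.01,0,0,0],[1,-0.001,0,-0.012,0,0,0],[1,-0.001,0,-0.013,0,0,0],[1,-0.001,0,-0.014,0,0,0]]'
python3 -m jog '[[1,0,0,-0.0005,0,0,0],[1,0,0,-0.001,0,0,0],[1,0,0,-0.0015,0,0,0],[1,0,0,-0.002,0,0,0],[1,0,0,-0.002,0,0,0],[1,0,0,-0.002,0,0,0],[1,0,0,-0.002,0,0,0],[1,0,0,-0.002,0,0,0]]'
python3 ball.py|head -3
```

```text
clock: 27.08
ee_pos: [0.5603, 0.0075, 0.0393]
eef_rot: [[0.975, -0.221, -0.0], [-0.221, -0.975, -0.0], [-0.0, 0.0, -1.0]]
ft_force: [-0.8, -0.6, 1.4]
grip_width: 0.0006
grip_force: 0.3
clock: 27.75
ee_pos: [0.5604, 0.0075, 0.0377]
eef_rot: [[0.975, -0.221, 0.0], [-0.221, -0.975, -0.0], [0.0, 0.0, -1.0]]
ft_force: [-0.9, -0.4, 4.0]
grip_width: 0.0002
grip_force: 1.8
top (0.0, (290.0, 180.0))
side (34.0, (320.1470588235294, 244.64705882352942))
TCP in trimmer [-0.1934 -0.1012  0.0377]
```

```bash
python3 -m jog '[[1,0,0,-0.0005,0,0,0],[1,0,0,-0.001,0,0,0],[1,0,0,-0.0015,0,0,0],[1,0,0,-0.0015,0,0,0],[1,0,0,-0.0015,0,0,0],[1,0,0,-0.0015,0,0,0],[1,0,0,-0.0015,0,0,0],[1,0,0,-0.0015,0,0,0]]'
```

```text
clock: 28.52
ee_pos: [0.5605, 0.0076, 0.0371]
eef_rot: [[0.975, -0.221, 0.001], [-0.221, -0.975, -0.0], [0.001, -0.0, -1.0]]
ft_force: [-2.9, 0.8, 9.5]
grip_width: 0.0002
grip_force: 4.9
```

Stop felt. Lift off, retreat, verify.

```bash
python3 -m jog '[[1,0,0,0.005,0,0,0],[1,0,0,0.03,0,0,0],[1,0,0,0.07,0,0,0],[1,0,0,0.11,0,0,0],[1,0,0,0.15,0,0,0],[1,-0.02,-0.02,0.18,0,0,0],[1,-0.045,-0.05,0.18,0,0,0],[1,-0.065,-0.08,0.18,0,0,0]]'
python3 -m jog '[[1,-0.02,-0.03,0,0,0,0],[1,-0.04,-0.06,0,0,0,0],[1,-0.06,-0.09,0,0,0,0],[1,-0.08,-0.12,0,0,0,0],[1,-0.1,-0.15,0,0,0,0],[1,-0.12,-0.18,0,0,0,0],[1,-0.12,-0.18,0,0,0,0],[1,-0.12,-0.18,0,0,0,0]]'
python3 ball.py; python3 arm.py|head -3
python3 - <<'E'
from fit import *
from rig import snapshot
import cv2
im=snapshot("side")["image"];o=S["side"]["image"]
cv2.imwrite("pics/m6.png",cv2.resize(im[180:335,125:380],None,fx=3.1,fy=3.1,interpolation=2))
E
```

```text
clock: 29.18
ee_pos: [0.4957, -0.073, 0.218]
eef_rot: [[0.976, -0.219, 0.005], [-0.219, -0.976, -0.001], [0.005, 0.0, -1.0]]
ft_force: [-0.5, 0.1, -1.1]
grip_width: 0.0005
grip_force: 0.0
clock: 29.85
ee_pos: [0.3746, -0.2536, 0.2157]
eef_rot: [[0.974, -0.225, 0.0], [-0.225, -0.974, 0.0], [0.0, -0.0, -1.0]]
ft_force: [0.3, -0.2, -0.1]
grip_width: 0.0003
grip_force: 0.0
top (23.0, (323.9130434782609, 228.7826086956522))
side (42.0, (320.1904761904762, 243.92857142857144))
TCP in trimmer [-0.3149 -0.3957  0.2157]
0.0034 0 [311.5 200. ] [291.  227.9]
0.03 0 [321.6 201.3] [296.5 221.1]
0.04 0 [325.4 201.8] [298.6 218.6]
0.045 0 [327.3 202. ] [299.6 217.4]
0.045 0.4 [326.1 211.1] [308.  221.8]
0.045 0.8 [325.1 219.5] [315.3 228.4]
0.045 1.2 [324.4 225.9] [320.  235.9]
0.045 1.4 [324.2 228. ] [321.2 239.6]
0.045 1.57 [324.1 229.1] [321.5 242.6]
[([335, 234, 39, 23, 481], [354.1, 245.0])]
345 248
360 253
```

```bash
python3 -c "from rig import hand_in;print(hand_in())"
```

```text
the job is handed in; nothing more can be done
None
```

The trimmer is handed in as safe: the blade arm is down on its stop, the bolt is fully across and the handle is turned down to its stop. I felt all three stops as force. The last images put the ball within about 1.5 pixels of the fully turned position, and no contact was felt with anything else.

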